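# Bed a carving and close the cradle to its next hole

### The arm

A 6-joint arm with a two-finger parallel gripper is mounted at the origin on the work surface. World frame = base frame: x ahead of the robot, y to its left, z up, the work surface at z = 0. Lengths are in m, angles in rad, forces in N, time in s.
With the tool pointing down it reaches from about 0.35 to 0.975 m from the base axis. Payload 4.9 kg.
Tool frame: the origin (TCP) lies at the very end of the fingers, on their centre line; the grasp point (between the pads) lies 19 mm behind it; x points along the fingers, y is the direction in which the jaws open and shut, and the axes are right-handed (so a half turn about x gives the same grasp; the last joint's range is limited). The gripper opens to 85 mm and grips with 20 to 120 N. Pads are 22 mm wide; open, the fingers measure 114 mm over their backs; the gripper's body (76 mm by 85 mm) begins 54 mm behind the grasp point. The pads swing forward as they close: fully open they stand 13 mm farther back than shut.
Start: joints at [-1.25, 0.053, 1.613, -0, 1.476, -0.119], TCP at [0.266, -0.566, 0.231] pointing down, gripper open.
Joint ranges: [-3.01, 3.01], [-1.01, 2.22], [0.06, 2.58], [-1.02, 4.17], [0.09, 2.62], [-3.14, 3.14]. Speed limits (rad/s): [2.57, 2.57, 3.14, 3.14, 3.14, 3.14].

### API

Orientations are given as a unit quaternion [w, x, y, z].
In Python, from plant import manip gives the robot as it stands.
- The arm moves only by the tool play_rows, never from a script. Its argument "plan" is a list of rows, each a list of 5 numbers: the shift along the tool's x, y, z in mm, then the turn about the tool's x in rad, then the closure, from -1 (fully open) to 1 (shut). A call has 1 to 8 rows; each row is the pose to reach, as a shift and turn from the pose commanded when the call began, along the tool's axes at that moment; what a row does not reach only later rows make up. A row lasts 1/8 s, in which the tool goes at most 62.5 mm and 10.7 degrees, less where a joint would pass 70% of its speed; a pose out of reach is approached as far as the arm can. A call with a gripper value outside its range is refused whole. The fingers move at their own pace and stop on an object; the grip force is fixed at half the most. Time passes only in rows, so rows that repeat a pose let the fingers close. It gives the time, the measured TCP pose, the force and the opening at its end, in the units of the state.
- manip.state(): the state, without advancing time (a new reading comes with each control period).
- manip.grab_frame(name): name is "side" or "top" or "wrist"; returns a dict with "img" (384x512x3 uint8, red, green, blue), "range_z" (384x512 float32, m along the optical axis (not along the pixel's ray), 0 where there is no reading), "fx", "fy", "cx", "cy" (pixels), "k1" (the pictures are not rectified: a ray, as slopes to the right and down, at radius r is drawn at 1 + k1 r^2 times it, then the intrinsics apply), "origin" and "rotation" of the camera in the world. Camera axes: x right, y up, looking along -z (the intrinsics and any distortion apply to the point x, -y, -z); pixel columns grow to the right and rows downward; lengths in m; the calibration is good to about 2 mm. A picture is of the moment at which its call begins.
- manip.job_done(): hands the job in, once; it reports no verdict.
The state is a dict: "time": time; "joint_pos": joint angles; "joint_vel": joint speeds; "joint_efforts": joint torques, N m; "tool_pos": TCP position; "tool_rot": TCP orientation; "contact_force": force on the tool from outside, world axes, zero at the start; "ft_torque": the same for the moment, N m; "gripper_width": opening from 0.0 (shut) to 1.0 (fully open).
Only numpy, scipy, OpenCV 4.12 (cv2) and the standard library are available. Lean on these libraries where they do the work, as an engineer would, in place of code of your own. Each camera call takes 0.05 s, during which the arm holds its last target. There are 200 camera calls.

### The job

Lay the carved wooden form flat and lengthwise along the middle of the carving cradle's bed, between the end stop and the pad, and let go. Then press the cradle's sprung knob down to unlock it and slide it, with its tube and pad, towards the form until the knob pops fully up in the next hole, and let go. Feel for the hole without forcing the catch or squeezing the form, and leave everything else where it is.

Things in the scene. Friction and masses are not known exactly. Their poses are not given: they have to be found in the camera images.
- jig: Carving cradle fixed to the bench: a wooden board 310 x 110 x 14 mm. Origin: centre of its underside; z up; x along the board is the sliding line. At its -x end an end stop (dark wood, 70 mm wide, top 58 mm above the bench), at its +x end a slotted steel sleeve with a sliding tube, whose end carries an upright wooden pad facing the stop. The form goes between stop and pad.
- stop_face (a point): Centre of the end stop's inner face, 36 mm above the bench, at x = -135 mm in the cradle's frame.
- pad_face (a point): Centre of the pad's face towards the form, 36 mm above the bench. The pad is 60 mm wide, 10 mm thick, its top 56 mm above the bench. From stop face to pad face is 128 mm at first, and 91 to 105 mm once the knob is in the next hole.
- bed (a point): Point on the board's upper face (14 mm above the bench), on the sliding line, 47.5 mm from the stop face: a good place for the form's origin.
- sleeve_top (a point): Centre of the sleeve's slotted top, 48 mm above the bench. The sleeve is 40 mm wide and 118 mm long (x = +30 to +148 mm in the cradle's frame), its top 5 mm thick; a dark keeper plate with the next hole stands 1.5 mm higher on it. The slot is 12 mm wide, each hole 18 mm long and 24 mm wide.
- knob_top (a point): Centre of the knob's top, 90 mm above the bench when up. The knob is an upright black cylinder, 22 mm diameter, 32 mm tall (underside at 58 mm), sprung, fixed to tube and pad and riding along the slot. Its stem goes through the slot to a brass catch (16 mm along x, 20 mm wide) that sits in a hole of the sleeve's top and locks the tube while the knob is up.
- knob (a joint): How far the knob is pressed down, m: 0 up, stop at 0.009. The spring resists with 3.6 N at 0, 8.5 N at 0.009. Beyond about 0.0055 the catch is below the sleeve's top and the tube can slide. Let go between holes, the knob rises to about 0.005 only and the catch rubs on the sleeve's underside; it pops up by itself once the catch lies under a hole.
- slide (a joint): How far tube, pad and knob have slid from the first hole towards the end stop (-x of the cradle), m: 0 at the start, end of travel 0.045. The next hole is in a keeper plate screwed on by eye: it lies anywhere from 0.024 to 0.036 (differs each time, not given by these poses), with about 1 mm of play either way. Sliding takes about 3 to 5 N.
- form: Carved wooden form: rounded egg-like body on a flat foot, 90 mm long (its x), 46 mm wide (y), 47 mm high, 0.11 to 0.22 kg, lying left or right of the cradle. Origin: centre of its underside; z up. Widest at 24 mm height; grasp it across y at its middle. Either end may point to the stop. The plain 100 x 60 x 50 mm block of the same wood across the cradle is not it.
Mind the look-alikes: they are no part of the job. Leave any turquoise look-alike of the form alone.

How it is judged:
On the way, in this order (a step that is already met when the one before it is completed fails the run):
1. the form lies flat on the bed, lengthwise between stop and pad, and is let go, the knob still up in the first hole (x of form in the frame of jig between -0.095 and -0.045 m and y of form in the frame of jig between -0.02 and 0.02 m and height (world z) of form below 0.018 m and angle between form's own z axis and vertical below 0.1 rad and angle between the x axis of form and the x axis of jig, either way round below 0.3 rad and contact force between the fingers and form below 0.1 N and linear speed of form below 0.02 m/s and value of joint slide below 0.004 m), for 0.2 s.
2. the knob is pressed down and has left the first hole (value of joint knob above 0.0042 m and value of joint slide above 0.008 m).
3. the knob has popped up in the next hole (value of joint knob below 0.0015 m and value of joint slide between 0.022 and 0.038 m), for 0.2 s.
At the end, for the whole second after the job is handed in: The knob is fully up (within 1.5 mm) in the next hole (slide at 22 to 38 mm) and released; the form lies flat and at rest on the bed between stop and pad, within 20 mm of the sliding line and 0.3 rad of lengthwise (all of step 3 and x of form in the frame of jig between -0.095 and -0.07 m and y of form in the frame of jig between -0.02 and 0.02 m and height (world z) of form below 0.018 m and angle between form's own z axis and vertical below 0.1 rad and angle between the x axis of form and the x axis of jig, either way round below 0.3 rad and linear speed of form below 0.02 m/s); the robot touches nothing.
It fails at once if the catch is forced: over 30 N between the knob's catch and the cradle (contact force between knob and jig above 30 N).
It fails at once if the pad squeezes the form with over 25 N (contact force between form and slide above 25 N).
It fails at once if the plain block or another bystander is knocked more than 30 mm away (distance of any of blank, magnet_a, magnet_b, jar, cast, spatula, brush from where it was at the start of the episode above 0.03 m).
It also fails if it takes over 56 s, if anything falls off the work surface, if the arm or the gripper's body presses on something with over 40 N, if the wrist force passes 120 N, or if a joint passes its speed limit or range.

## Working session

There is one attempt and no reset: what is moved stays moved. The work goes in short steps, Python scripts to look and compute and a tool call to move; the robot and the scene stay as the last step left them, time stands still between calls to the robot, and variables do not carry over. Pictures are saved under pics/ and viewed, about 8 in all and at most 12, crops included, and the job is handed in when it is done.

Besides the shell and the picture viewer there is one more tool, called after "Request:" by a JSON object that holds its "op" and its "data". play_rows: Moves the arm, as the interface text tells. Its arguments: {"type":"object","properties":{"plan":{"type":"array"}},"required":["plan"]}

```bash
mkdir -p pics
cat > h.py <<'E'
import numpy as np, cv2
from plant import manip
from scipy.spatial.transform import Rotation as R
def cloud(f):
    h,w=f["range_z"].shape
    u,v=np.meshgrid(np.arange(w),np.arange(h))
    K=np.array([[f["fx"],0,f["cx"]],[0,f["fy"],f["cy"]],[0,0,1.]])
    # k1 forward model = OpenCV's
    p=cv2.undistortPoints(np.stack([u,v],-1).reshape(-1,1,2).astype(np.float64),K,np.array([f["k1"],0,0,0.])).reshape(h,w,2)
    z=f["range_z"]
    P=np.stack([p[...,0]*z,-p[...,1]*z,-z],-1)
    W=P@np.array(rot(f)).T+np.array(f["origin"])
    W[z==0]=np.nan
    return W
def rot(f):
    r=np.array(f["rotation"])
    return r if r.shape==(3,3) else R.from_quat(r[[1,2,3,0]]).as_matrix()
def grab(n,tag):
    f=manip.grab_frame(n); np.savez(f"pics/{tag}.npz",W=cloud(f),img=f["img"])
    cv2.imwrite(f"pics/{tag}.png",f["img"][...,::-1]); return f
def load(tag):
    d=np.load(f"pics/{tag}.npz"); return d["W"],d["img"]
def tool():
    s=manip.state(); q=np.array(s["tool_rot"]); return np.array(s["tool_pos"]),R.from_quat(q[[1,2,3,0]]).as_matrix(),s
E
python3 - <<'E'
from h import *
for n in("top","side"):
    f=grab(n,n+"0"); print(n,f["origin"],f["k1"],f["fx"])
a=cv2.imread("pics/top0.png");b=cv2.imread("pics/side0.png")
p,M,s=tool();print(s,M.round(3))
cv2.imwrite("pics/top0b.png",cv2.resize(a,(800,600),interpolation=cv2.INTER_CUBIC))
E
```

```text
top [0.39491597 0.03854242 1.53868406] -0.18441147555401213 453.57693544785747
side [0.08235678 0.6938252  0.99129513] -0.03365552166528272 478.1975639738092
{'time': 0.1, 'joint_pos': array([-1.24998843e+00,  5.32656798e-02,  1.61416629e+00,  1.13667953e-05,
        1.47601382e+00, -1.18988420e-01]), 'joint_vel': array([-0.00247376, -0.0032268 , -0.00157759,  0.00023055, -0.00078415,
        0.00107328]), 'joint_efforts': array([ 4.24321051e-04, -3.94903636e+01, -3.71362031e+01, -1.12579526e-04,
        3.93318624e-03, -2.46785299e-05]), 'tool_pos': array([ 0.26592552, -0.56497384,  0.23019583]), 'tool_rot': array([-0.15358867, -0.69001718, -0.15489318,  0.69014123]), 'contact_force': array([ 0.14578277, -1.19521843, -0.34135493]), 'ft_torque': array([ 0.04935128,  0.00886753, -0.02723981]), 'gripper_width': 1.0006589470124134} [[-0.001  0.426 -0.905]
 [ 0.002 -0.905 -0.426]
 [-1.    -0.002 -0.   ]]
```

View pics/top0b.png

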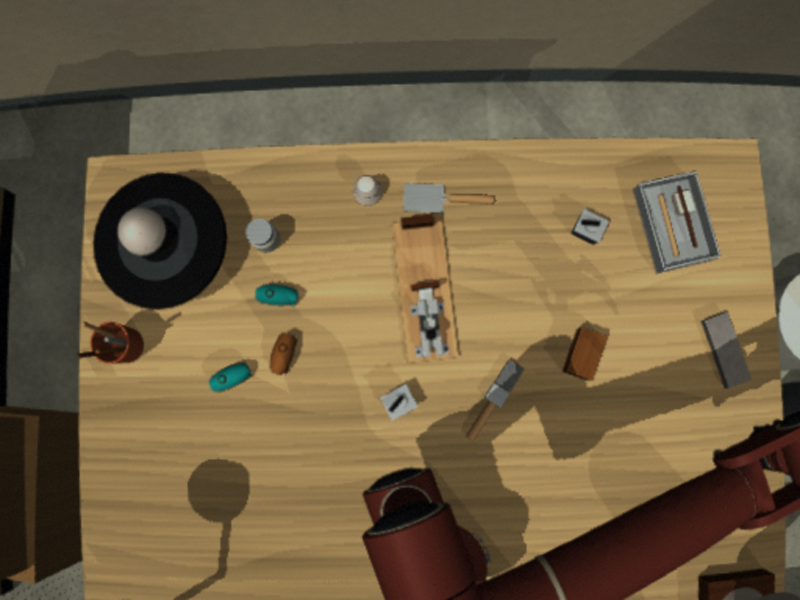

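View pics/side0.png

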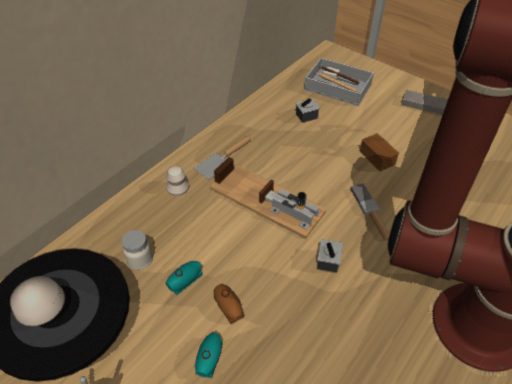

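Top view, 800x600: the brown egg-shaped body at (283,353) is the form. The turquoise (277,294) and (230,376) are look-alikes, and the brown box (587,350) is the plain block. The cradle is at (428,290), with its stop at (418,221) and its pad at about (425,287). I'll measure these and confirm with a crop.

Run:
```python
from h import *
def mask_pts(tag,box,zmin,zmax=0.3,cond=None):
    W,I=load(tag);u0,v0,u1,v1=box
    w=W[v0:v1,u0:u1].reshape(-1,3);i=I[v0:v1,u0:u1].reshape(-1,3).astype(int)
    m=(w[:,2]>zmin)&(w[:,2]<zmax)
    return w[m],i[m]
W,I=load("top0")
# table height near
print("table z",np.nanmedian(W[260:280,150:170,2]))
s=.64
w,i=mask_pts("top0",[160,200,205,250],0.012)
def rect(w,n):
    (c,sz,a)=cv2.minAreaRect((w[:,:2]*1000).astype(np.float32)); print(n,len(w),np.round(c,1),np.round(sz,1),round(a,1),"zmax",w[:,2].max().round(4))
rect(w,"form top")
w,i=mask_pts("top0",[245,135,300,235],0.009)
rect(w,"jig top"); 
for a,b in((.007,.022),(.035,.052),(.05,.07),(.075,.1)):
    m=(w[:,2]>a)&(w[:,2]<b); rect(w[m],f"jig {a}-{b}")
W2,I2=load("side0")
w,i=mask_pts("side0",[208,280,250,328],0.012); rect(w,"form side")
w,i=mask_pts("side0",[200,150,330,240],0.009); rect(w,"jig side")
for a,b in((.007,.022),(.035,.052),(.05,.07),(.075,.1)):
    m=(w[:,2]>a)&(w[:,2]<b); rect(w[m],f"jig {a}-{b}")
c1=cv2.resize(I[195:255,150:215],None,fx=6,fy=6,interpolation=2)
c2=cv2.resize(I[130:240,240:310],None,fx=5,fy=5,interpolation=2)
h=max(c1.shape[0],c2.shape[0]);o=np.zeros((h,c1.shape[1]+c2.shape[1],3),np.uint8)
o[:c1.shape[0],:c1.shape[1]]=c1;o[:c2.shape[0],c1.shape[1]:]=c2
cv2.imwrite("pics/crop1.png",o[...,::-1]);print(o.shape)
```

```text
table z 0.0014647906905826957
form top 334 [468.5 313.6] [150.6 101.7] 85.0 zmax 0.055
jig top 2896 [610.7   7.7] [341.9 167. ] 0.7 zmax 0.0951
jig 0.007-0.022 2144 [610.7   7.7] [341.9 167. ] 0.7 zmax 0.022
jig 0.035-0.052 296 [605.4  14.5] [296.5  64.7] 3.7 zmax 0.052
jig 0.05-0.07 270 [607.8  16.4] [301.6  68.1] 3.2 zmax 0.0671
jig 0.075-0.1 41 [500.7   3.1] [19.2 19.4] 87.6 zmax 0.0951
form side 691 [471.  321.8] [44.5 90. ] 72.1 zmax 0.0519
jig side 3787 [606.4  11. ] [152.8 420.6] 86.3 zmax 0.0923
jig 0.007-0.022 2406 [629.4   9.5] [152.8 374.4] 86.3 zmax 0.0219
jig 0.035-0.052 646 [576.2  17. ] [354.7  82.7] 0.3 zmax 0.052
jig 0.05-0.07 287 [609.2   7. ] [298.1  70.3] 6.9 zmax 0.0698
jig 0.075-0.1 78 [499.5   3.1] [22.2 22.9] 12.1 zmax 0.0923
(550, 740, 3)
```

View pics/crop1.png

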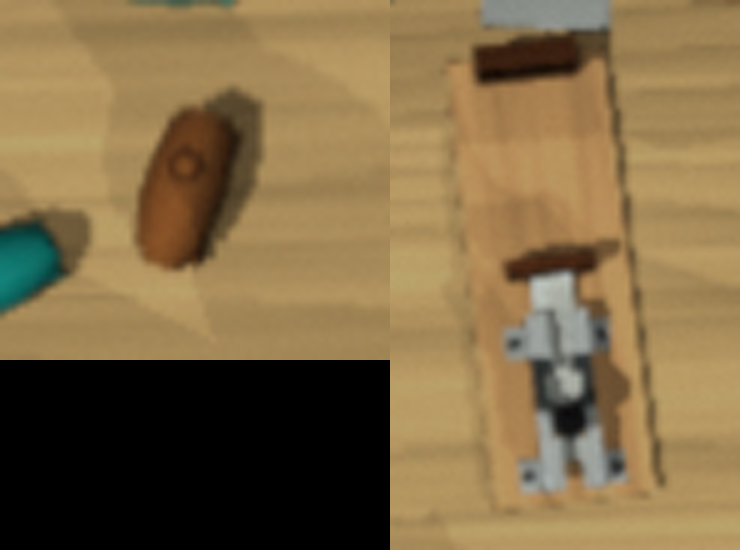

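Crop: the form is brown with a ring mark on top, its long axis tilted in the picture. The cradle has the dark stop at the far end, then the pad, the sleeve and the black knob. Next I'll work out the axes.

```bash
cat >> h.py <<'E'
def sel(W,I,lo,hi):
    w=W.reshape(-1,3);i=I.reshape(-1,3).astype(int)
    m=np.all((w>lo)&(w<hi),1); return w[m],i[m]
E
python3 - <<'E'
from h import *
for t in("top0","side0"):
    W,I=load(t)
    for n,lo,hi in(("stop",(.69,-.05,.052),(.8,.09,.068)),("pad",(.58,-.05,.051),(.65,.07,.066)),("knob",(.46,-.04,.083),(.55,.05,.1)),("sleeve",(.43,-.05,.043),(.58,.06,.054))):
        w,i=sel(W,I,lo,hi)
        r=cv2.minAreaRect((w[:,:2]*1000).astype(np.float32))
        print(t,n,len(w),(1000*w.mean(0)).round(1),np.round(r[0],1),np.round(r[1],1),round(r[2],1),"x",(1000*w[:,0].min()).round(),(1000*w[:,0].max()).round())
    w,i=sel(W,I,(.40,.25,.014),(.53,.37,.06))
    m=i[:,0]-i[:,2]>25; w=w[m]
    for a in (.014,.02,.03):
        x=w[w[:,2]>a][:,:2]; r=cv2.minAreaRect((x*1000).astype(np.float32))
        B=cv2.boxPoints(r); e=max((B[1]-B[0],B[2]-B[1]),key=np.linalg.norm)
        u,s,v=np.linalg.svd(x-x.mean(0),full_matrices=False)
        print(t,"form",a,len(x),np.round(r[0],1),np.round(r[1],1),"axis deg",np.degrees(np.arctan2(e[1],e[0])).round(1),"pca",np.degrees(np.arctan2(v[0,1],v[0,0])).round(1))
E
```

```text
top0 stop 114 [748.6  23.7  58.8] [748.8  24.2] [19.  68.2] 3.7 x 738.0 760.0
top0 pad 53 [607.5  10.9  56.3] [607.7  10.7] [ 9.8 56.9] 5.2 x 602.0 612.0
top0 knob 39 [500.9   2.2  89.3] [500.7   3.1] [19.2 19.4] 87.6 x 491.0 511.0
top0 sleeve 239 [518.5   3.6  48.8] [516.9   3.8] [118.1  40.1] 5.0 x 457.0 577.0
top0 form 0.014 330 [474.1 320.2] [46.3 91.1] axis deg -17.3 pca 160.7
top0 form 0.02 325 [474.1 320.2] [46.3 91.1] axis deg -17.3 pca 160.7
top0 form 0.03 309 [473.9 320. ] [44.1 90.8] axis deg -20.3 pca 161.2
side0 stop 135 [746.2  24.2  56.3] [747.8  23.6] [21.7 70.8] 3.8 x 736.0 760.0
side0 pad 70 [605.2  12.7  54.6] [605.7  10.5] [11.7 62.4] 5.8 x 598.0 614.0
side0 knob 61 [498.5   3.4  88.3] [499.5   2.6] [22.2 21.9] 13.4 x 487.0 511.0
side0 sleeve 415 [514.8   6.1  47.2] [515.7   3.6] [119.6  46.7] 6.0 x 456.0 576.0
side0 form 0.014 688 [471.  321.8] [44.5 90. ] axis deg -17.9 pca 163.2
side0 form 0.02 663 [471.2 321.7] [44.5 89.6] axis deg -18.3 pca 163.7
side0 form 0.03 602 [471.5 321.1] [44.3 89.2] axis deg -20.5 pca 163.2
```

Request:
{"op": "play_rows", "data": {"plan": [[0,-310,-316,-1.2,-1],[0,-310,-316,-1.2,-1],[0,-310,-316,-1.2,-1],[0,-310,-316,-1.2,-1],[0,-310,-316,-1.2,-1],[0,-310,-316,-1.2,-1],[0,-310,-316,-1.2,-1],[0,-310,-316,-1.2,-1]]}}

```text
time: 1.1
tool_pos: [0.4206, -0.1472, 0.2309]
tool_rot: [0.518, 0.481, 0.519, -0.481]
contact_force: [-0.3, -0.5, 0.3]
gripper_width: 1.004
```

```bash
cat >> h.py <<'E'
def go(xyz_mm,yaw_deg=None):
    p,M,s=tool(); d=M.T@(np.array(xyz_mm)-p*1000)
    y=np.degrees(np.arctan2(M[1,1],M[0,1])); t=0
    if yaw_deg is not None: t=-np.radians((yaw_deg-y+180)%360-180)
    print("tcp",(p*1000).round(1),"yaw",y.round(1),"down",M[:,0].round(3),"-> row",d.round(1),round(t,3),"| F",np.round(s["contact_force"],1),"w",round(s["gripper_width"],3),"t",s["time"],"j",np.round(s["joint_pos"],2))
E
python3 -c "
from h import *
go((472,321,160),72)"
```

```text
tcp [ 420.6 -147.2  230.9] yaw 4.3 down [-0.     0.001 -1.   ] -> row [  71.2   86.5 -462.9] -1.181 | F [-0.3 -0.5  0.3] w 1.004 t 1.1 j [-0.5  -0.4   2.01  0.    1.53 -0.58]
```

Request:
{"op": "play_rows", "data": {"plan": [[0,60,-350,-1.18,-1],[0,60,-350,-1.18,-1],[0,60,-350,-1.18,-1],[0,86,-463,-1.18,-1],[20,86,-463,-1.18,-1],[70,86,-463,-1.18,-1],[70,86,-463,-1.18,-1],[70,86,-463,-1.18,-1]]}}

```text
time: 2.1
tool_pos: [0.4741, 0.3182, 0.1595]
tool_rot: [0.698, 0.113, 0.698, -0.114]
contact_force: [-0.1, -0.8, 0.6]
gripper_width: 0.998
```

Run:
```python
from h import *
go((472,321,160),72)
f=grab("wrist","w1")
cv2.imwrite("pics/w1b.png",f["img"][...,::-1])
W,I=load("w1")
w,i=sel(W,I,(.40,.25,.014),(.54,.39,.07)); m=i[:,0]-i[:,2]>25; w=w[m]
for a in(.012,.022,.03):
    x=w[w[:,2]>a][:,:2]; r=cv2.minAreaRect((x*1000).astype(np.float32)); B=cv2.boxPoints(r); e=max((B[1]-B[0],B[2]-B[1]),key=np.linalg.norm)
    print(len(x),np.round(r[0],1),np.round(r[1],1),np.degrees(np.arctan2(e[1],e[0])).round(1),w[:,2].max())
```

```text
tcp [474.1 318.2 159.5] yaw 71.5 down [-0.001 -0.001 -1.   ] -> row [-0.5  2.  -2.9] -0.008 | F [-0.1 -0.8  0.6] w 0.998 t 2.1 j [ 0.46 -0.02  1.81 -0.    1.35 -0.79]
4542 [474.1 319.2] [44.3 90.3] -18.6 0.051595842399027314
4465 [474.1 319.2] [44.3 90.3] -18.6 0.051595842399027314
4367 [474.  319.1] [44.3 90.1] -17.9 0.051595842399027314
```

View pics/w1b.png

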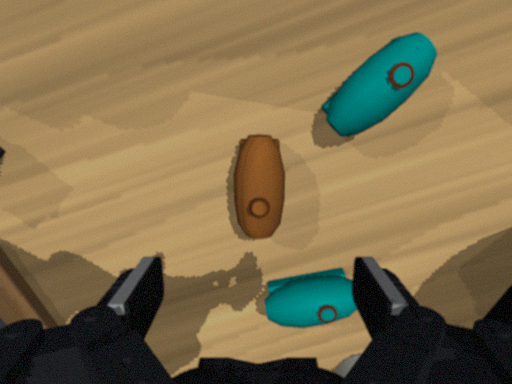

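Wrist view: the form is at (258,186), lined up with the tool. A turquoise look-alike lies at (310,300) and another at (380,85). I'll check finger clearance.

Run:
```python
from h import *
c=np.array([474.,319.]);a=np.radians(71.7);y=np.array([np.cos(a),np.sin(a)]);x=np.array([-y[1],y[0]])
for t in("top0","side0"):
    W,I=load(t); w,i=sel(W,I,(.35,.2,.01),(.65,.5,.08)); m=(i[:,1]-i[:,0]>40); w=w[m]
    q=(w[:,:2]*1000-c); u,v=q@y,q@x
    for n,k in(("A",w[:,0]<.5),("B",w[:,0]>=.5)): print(t,n,k.sum(),(w[k].mean(0)*1000).round(),"along jaw",u[k].min().round(),u[k].max().round(),"along form",v[k].min().round(),v[k].max().round())
    k=(np.abs(v)<16); print("in finger lane: u",u[k].round()[:0],(u[k].min(),u[k].max()) if k.any() else None)
go((474,319,4),71.7)
```

```text
top0 A 270 [424. 433.  42.] along jaw 58.0 136.0 along form 48.0 119.0
top0 B 260 [598. 329.  42.] along jaw 7.0 96.0 along form -138.0 -92.0
in finger lane: u [] None
side0 A 743 [416. 443.  40.] along jaw 60.0 137.0 along form 55.0 125.0
side0 B 609 [590. 338.  36.] along jaw 8.0 98.0 along form -131.0 -86.0
in finger lane: u [] None
tcp [473.  321.2 156.8] yaw 71.6 down [-0.005  0.001 -1.   ] -> row [152.8  -1.6   2.3] -0.001 | F [-2.8 -0.2 -1.1] w 1.0 t 2.15 j [ 0.47 -0.01  1.81  0.    1.35 -0.79]
```

Request:
{"op": "play_rows", "data": {"plan": [[60,2,0,0,-1],[115,2,0,0,-1],[140,2,0,0,-1],[154,2,0,0,-1],[156,2,0,0,-1],[156,2,0,0,-1],[156,2,0,0,-1]]}}

```text
time: 3.02
tool_pos: [0.4758, 0.3198, 0.007]
tool_rot: [0.699, 0.114, 0.697, -0.113]
contact_force: [-0.6, -0.3, -0.9]
gripper_width: 1.001
```

Request:
{"op": "play_rows", "data": {"plan": [[0,0,0,0,0],[0,0,0,0,1],[0,0,0,0,1],[0,0,0,0,1],[0,0,0,0,1],[0,0,0,0,1]]}}

```text
time: 3.78
tool_pos: [0.475, 0.3195, 0.0061]
tool_rot: [0.698, 0.113, 0.698, -0.113]
contact_force: [-0.7, -0.9, 5.0]
gripper_width: 0.519
```

```bash
python3 -c "
from h import *
go((474,319,155),71.7)"
```

```text
tcp [475.  319.5   6.1] yaw 71.6 down [ 0.001  0.    -1.   ] -> row [-148.9   -0.7   -0.7] -0.002 | F [-0.7 -0.9  5. ] w 0.519 t 3.775 j [ 0.46  0.18  1.89 -0.    1.08 -0.79]
```

Request:
{"op": "play_rows", "data": {"plan": [[-10,0,0,0,1],[-50,0,0,0,1],[-100,0,0,0,1],[-140,0,0,0,1],[-150,0,0,0,1],[-150,0,0,0,1]]}}

```text
time: 4.53
tool_pos: [0.4742, 0.3191, 0.1546]
tool_rot: [0.698, 0.113, 0.698, -0.113]
contact_force: [0.6, 0.6, -2.7]
gripper_width: 0.52
```

```bash
python3 -c "
from h import *
go((690.5,19,155),94.9)
f=grab('wrist','w2')"
```

```text
tcp [474.2 319.1 154.6] yaw 71.6 down [-0.001 -0.    -1.   ] -> row [  -0.5 -216.3  300.1] -0.407 | F [ 0.6  0.6 -2.7] w 0.52 t 4.525 j [ 0.46 -0.01  1.81  0.    1.34 -0.79]
```

Request:
{"op": "play_rows", "data": {"plan": [[0,-30,40,-0.1,1],[0,-70,90,-0.3,1],[0,-105,140,-0.4,1],[0,-140,190,-0.407,1],[0,-175,240,-0.407,1],[0,-205,285,-0.407,1],[0,-216,300,-0.407,1],[0,-216,300,-0.407,1]]}}

```text
time: 5.58
tool_pos: [0.6898, 0.0188, 0.1523]
tool_rot: [0.705, -0.029, 0.708, 0.03]
contact_force: [-0.2, 1.4, -2.6]
gripper_width: 0.521
```

Run:
```python
from h import *
go((690.5,19,19),94.9)
for n in("top","wrist"): grab(n,n[0]+"3")
W,I=load("w3")
for nm,lo,hi in(("stop",(.69,-.05,.052),(.8,.09,.068)),("pad",(.58,-.05,.051),(.65,.07,.066))):
    w,i=sel(W,I,lo,hi)
    if len(w)<5: print(nm,"unseen"); continue
    r=cv2.minAreaRect((w[:,:2]*1000).astype(np.float32)); print(nm,len(w),np.round(r[0],1),np.round(r[1],1),round(r[2],1),w[:,0].min(),w[:,0].max())
```

```text
tcp [689.8  18.8 152.3] yaw 94.8 down [-0.005  0.001 -1.   ] -> row [133.3  -0.    1.3] -0.002 | F [-0.2  1.4 -2.6] w 0.521 t 5.575 j [-0.08  0.26  1.52  0.    1.37 -1.74]
stop unseen
pad 1252 [609.4   9.1] [ 9.5 59.6] 4.9 0.6024312701725866 0.6165367575465025
```

View pics/w3.png

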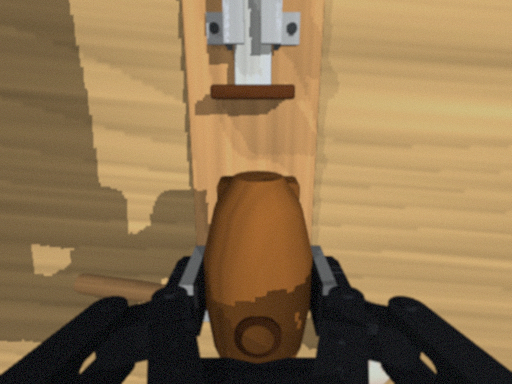

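Request:
{"op": "play_rows", "data": {"plan": [[30,-1,1,0,1],[70,-1,1,0,1],[100,-1,1,0,1],[118,-1,1,0,1],[126,-1,1,0,1],[131,-1,1,0,1],[135,-1,1,0,1],[135,-1,1,0,1]]}}

```text
time: 6.68
tool_pos: [0.6923, 0.0184, 0.0208]
tool_rot: [0.707, -0.03, 0.706, 0.03]
contact_force: [0.4, 0.6, -2.3]
gripper_width: 0.518
```

Run:
```python
from h import *
go((691.5,18,19),94.9)
grab("top","t4")
f=grab("side","s4");c=f["img"][150:250,195:335]
cv2.imwrite("pics/s4c.png",cv2.resize(c,None,fx=5,fy=5,interpolation=2)[...,::-1])
```

```text
tcp [692.3  18.4  20.8] yaw 94.9 down [ 0.001 -0.    -1.   ] -> row [ 1.8 -0.4 -0.8] -0.0 | F [ 0.4  0.6 -2.3] w 0.518 t 6.675 j [-0.08  0.4   1.58  0.    1.16 -1.74]
```

View pics/s4c.png

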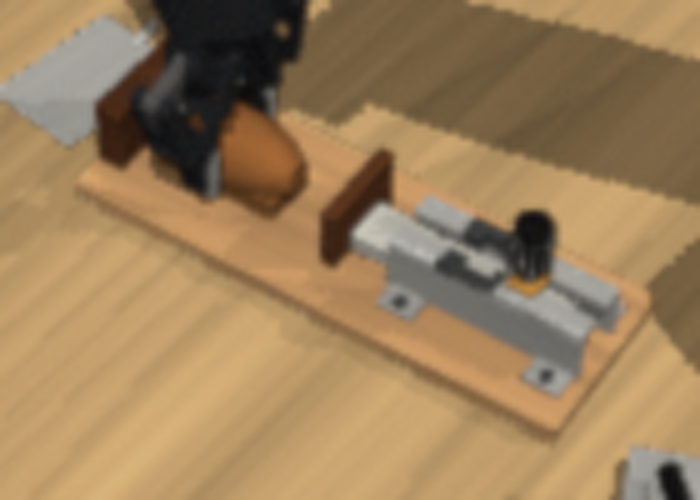

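Side crop: the form sits in the gripper just above the bed at (260,165), between stop and pad. I'll lower it until I feel contact.

Request:
{"op": "play_rows", "data": {"plan": [[1,0,0,0,1],[1,0,0,0,1],[1,0,0,0,1]]}}

```text
time: 7.15
tool_pos: [0.6925, 0.0184, 0.0202]
tool_rot: [0.707, -0.03, 0.706, 0.03]
contact_force: [-1.1, -0.9, 2.8]
gripper_width: 0.519
```

Request:
{"op": "play_rows", "data": {"plan": [[0.7,0,0,0,1],[0.7,0,0,0,1],[0.7,0,0,0,1]]}}

```text
time: 7.52
tool_pos: [0.6924, 0.0184, 0.0202]
tool_rot: [0.707, -0.03, 0.706, 0.03]
contact_force: [-3.4, 0.4, 6.3]
gripper_width: 0.521
```

Contact, so I release slowly and rise.

Request:
{"op": "play_rows", "data": {"plan": [[0,0,0,0,0],[0,0,0,0,-0.3],[0,0,0,0,-1],[0,0,0,0,-1],[0,0,0,0,-1],[0,0,0,0,-1]]}}

```text
time: 8.28
tool_pos: [0.6919, 0.0186, 0.0185]
tool_rot: [0.706, -0.03, 0.707, 0.03]
contact_force: [-0.1, -0.1, -0.1]
gripper_width: 0.995
```

Request:
{"op": "play_rows", "data": {"plan": [[-20,0,0,0,-1],[-60,0,0,0,-1],[-110,0,0,0,-1],[-150,0,0,0,-1],[-170,0,0,0,-1],[-170,0,0,0,-1]]}}

```text
time: 9.02
tool_pos: [0.6929, 0.0185, 0.1912]
tool_rot: [0.708, -0.03, 0.705, 0.03]
contact_force: [-0.3, 0.3, -1.3]
gripper_width: 0.998
```

Run:
```python
from h import *
go((500,2.8,130),94.9)
grab("wrist","w5");f=grab("side","s5")
for t in("w5","s5"):
    W,I=load(t); w,i=sel(W,I,(.62,-.04,.022),(.735,.07,.08)); m=(i[:,0]>i[:,2]+25); w=w[m]
    for lo in (.025,.035):
        x=w[w[:,2]>lo]
        if len(x)>9:
            r=cv2.minAreaRect((x[:,:2]*1000).astype(np.float32));print(t,lo,len(x),np.round(r[0],1),np.round(r[1],1),round(r[2],1),x[:,2].max())
    for nm,lo,hi in(("stop",(.70,-.05,.052),(.8,.09,.068)),("pad",(.58,-.05,.051),(.635,.07,.066)),("knob",(.46,-.04,.083),(.55,.05,.1))):
        w,i=sel(W,I,lo,hi)
        if len(w)>5: r=cv2.minAreaRect((w[:,:2]*1000).astype(np.float32)); print(t,nm,len(w),np.round(r[0],1),np.round(r[1],1),round(r[2],1))
c=f["img"][150:250,195:335]
cv2.imwrite("pics/s5c.png",cv2.resize(c,None,fx=5,fy=5,interpolation=2)[...,::-1])
```

```text
tcp [692.9  18.5 191.2] yaw 94.9 down [ 0.004 -0.    -1.   ] -> row [  60.4    0.8 -193.8] -0.0 | F [-0.3  0.3 -1.3] w 0.998 t 9.025 j [-0.08  0.23  1.48  0.    1.42 -1.74]
w5 0.025 4039 [691.  18.] [88.8 44.2] 3.6 0.06561398965714238
w5 0.035 3981 [691.  18.] [88.8 44.2] 3.6 0.06561398965714238
w5 stop 2506 [729.5  19.3] [61.4 69.2] 4.5
w5 pad 942 [609.8   9.1] [ 9.2 59.7] 4.9
s5 0.025 472 [690.4  22.4] [97.5 44.5] 10.3 0.06447854584944446
s5 0.035 420 [690.4  22.4] [97.5 44.5] 10.3 0.06447854584944446
s5 stop 189 [728.5  22.1] [55.8 70.3] 7.1
s5 pad 71 [605.6  12. ] [11.  60.6] 5.0
s5 knob 58 [499.6   2.8] [20.9 21.8] 10.8
```

View pics/s5c.png

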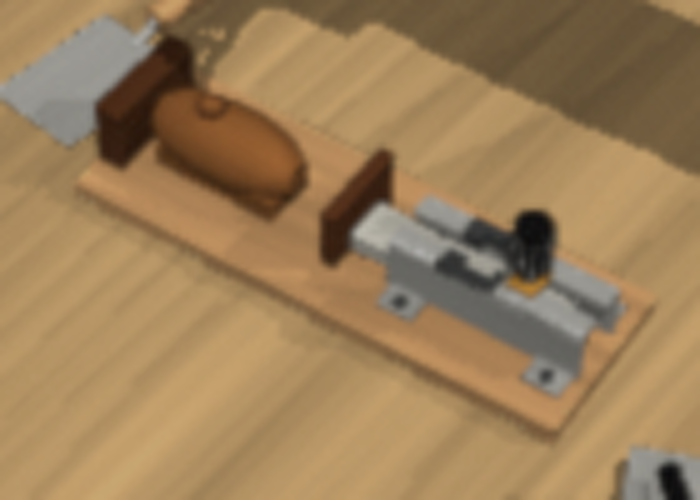

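Side crop: the form lies flat and released at (225,150), with the knob still up at (533,240). Next I move over the knob with the jaws turned along the slide line.

Request:
{"op": "play_rows", "data": {"plan": [[0,0,-30,0.1,-1],[0,0,-80,0.28,-1],[0,0,-130,0.46,-1],[0,1,-170,0.64,-1],[0,1,-192,0.82,-1],[0,1,-192,1.0,-1],[0,1,-192,1.18,-1],[0,1,-192,1.36,-1]]}}

```text
time: 10.12
tool_pos: [0.499, 0.0034, 0.1857]
tool_rot: [0.565, 0.422, 0.569, -0.423]
contact_force: [1.1, 0.5, 0.1]
gripper_width: 0.999
```

Request:
{"op": "play_rows", "data": {"plan": [[0,0,0,0.18,-1],[0,0,0,0.21,-1],[0,0,0,0.21,-1],[0,0,0,0.21,-1]]}}

```text
time: 10.62
tool_pos: [0.5003, 0.0032, 0.188]
tool_rot: [0.521, 0.477, 0.522, -0.478]
contact_force: [1.0, -0.3, -0.3]
gripper_width: 1.002
```

Run:
```python
from h import *
f=grab("wrist","w6"); go((500,2.8,130),4.9)
W,I=load("w6")
for nm,lo,hi in(("knob",(.46,-.04,.08),(.55,.05,.1)),("sleeve",(.43,-.05,.043),(.6,.06,.054)),("pad",(.58,-.05,.051),(.635,.07,.066))):
    w,i=sel(W,I,lo,hi)
    if len(w)>5: r=cv2.minAreaRect((w[:,:2]*1000).astype(np.float32)); print(nm,len(w),np.round(r[0],1),np.round(r[1],1),round(r[2],1),np.median(w[:,2]).round(4))
cv2.imwrite("pics/w6b.png",f["img"][...,::-1])
```

```text
tcp [500.4   3.2 188.3] yaw 5.0 down [-0.001  0.    -1.   ] -> row [58.3 -0.4  0.4] 0.002 | F [0.3 0.3 0.1] w 0.998 t 10.675 j [-0.14 -0.22  1.94  0.    1.42 -0.23]
knob 676 [5.031e+02 3.000e-01] [23. 23.] 79.8 0.0905
sleeve 3523 [519.1   1.4] [118.2  40.9] 4.4 0.049
pad 875 [609.1   9.4] [11.2 60.3] 4.7 0.0565
```

View pics/w6b.png

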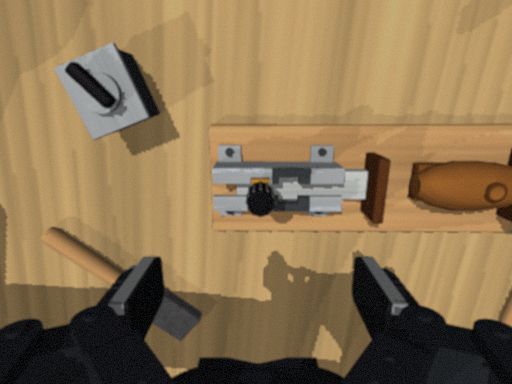

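Wrist view: the knob is at (261,198), the keeper plate ahead of it at about (292,190), then the pad at (377,188) and the form at (460,185). The wrist camera gives the knob as (503,0) mm and the other two about (500,3), so I aim between them. I'll descend around the knob.

Request:
{"op": "play_rows", "data": {"plan": [[40,1.3,1,0,-1],[80,1.3,1,0,-1],[110,1.3,1,0,-1],[125,1.3,1,0,-1],[125,1.3,1,0,-1],[125,1.3,1,0,0],[125,1.3,1,0,0.2],[125,1.3,1,0,0.2]]}}

```text
time: 11.68
tool_pos: [0.5026, 0.0022, 0.0646]
tool_rot: [0.522, 0.478, 0.521, -0.478]
contact_force: [-0.1, 0.5, 0.4]
gripper_width: 0.409
```

Run:
```python
from h import *
f=grab("wrist","w7"); go((501.5,2,56),4.9)
c=cv2.resize(f["img"][100:384,100:412],None,fx=2,fy=2,interpolation=2)
cv2.imwrite("pics/w7b.png",c[...,::-1])
```

```text
tcp [502.4   2.3  64.4] yaw 4.9 down [ 0.001 -0.    -1.   ] -> row [ 8.4 -0.9  0.2] 0.0 | F [ 0.1 -0.4  0.4] w 0.395 t 11.725 j [-0.14 -0.07  2.03  0.    1.18 -0.23]
```

View pics/w7b.png

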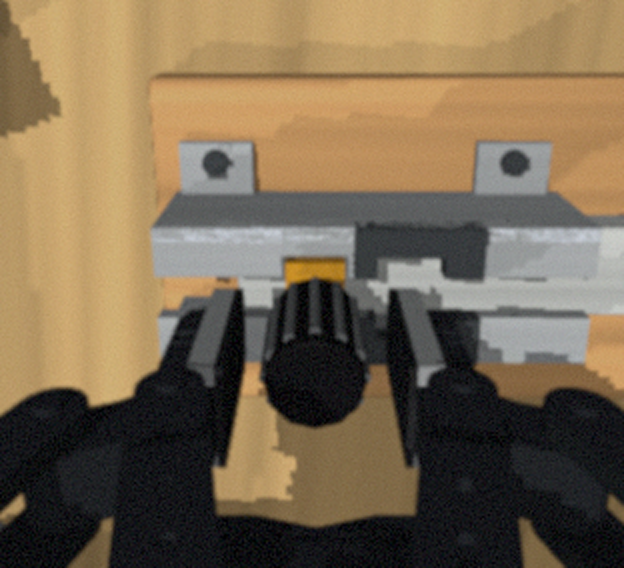

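Crop: the knob at (315,350) is centred between the jaws at (240) and (392). The catch centre is at 316 and the keeper's hole centre at about 409, which is roughly 24 mm ahead. I'll grip, then check.

Request:
{"op": "play_rows", "data": {"plan": [[0,0,0,0,0.45],[0,0,0,0,0.6],[0,0,0,0,0.7],[0,0,0,0,0.7]]}}

```text
time: 12.22
tool_pos: [0.5021, 0.0023, 0.0639]
tool_rot: [0.521, 0.478, 0.521, -0.478]
contact_force: [-0.5, 0.1, 3.5]
gripper_width: 0.239
```

Request:
{"op": "play_rows", "data": {"plan": [[3,0,0,0,0.7],[6,0,0,0,0.7],[8,0,0,0,0.7],[8,0,0,0,0.7]]}}

```text
time: 12.72
tool_pos: [0.5025, 0.0023, 0.0562]
tool_rot: [0.521, 0.478, 0.521, -0.478]
contact_force: [-1.4, -0.1, 7.5]
gripper_width: 0.241
```

Run:
```python
from h import *
go((501.5,2,56),4.9)
f=grab("wrist","w8")
W,I=load("w8"); w,i=sel(W,I,(.46,-.04,.07),(.55,.04,.1)); 
k=(np.abs(w[:,0]-.5015)<.007)&(np.abs(w[:,1]-.000)<.006); print(k.sum(),np.median(w[k],0))
```

```text
tcp [502.5   2.3  56.2] yaw 4.9 down [ 0.001  0.    -1.   ] -> row [ 0.2 -1.   0.2] 0.0 | F [-1.4 -0.1  7.5] w 0.241 t 12.725 j [-0.14 -0.06  2.04  0.    1.17 -0.23]
844 [ 5.01534827e-01 -2.84225949e-05  8.27686216e-02]
```

Request:
{"op": "play_rows", "data": {"plan": [[0,1.5,0,0,0.7],[0,3,0,0,0.7],[0,4.5,0,0,0.7],[0,6,0,0,0.7]]}}

```text
time: 13.28
tool_pos: [0.5085, 0.0028, 0.0563]
tool_rot: [0.521, 0.478, 0.521, -0.478]
contact_force: [-2.8, 0.8, 6.8]
gripper_width: 0.234
```

Request:
{"op": "play_rows", "data": {"plan": [[0,2,0,0,0.7],[0,4,0,0,0.7],[0,6,0,0,0.7],[0,8,0,0,0.7],[0,8,0,0,0.7]]}}

```text
time: 13.9
tool_pos: [0.5167, 0.0035, 0.0564]
tool_rot: [0.521, 0.478, 0.521, -0.478]
contact_force: [-0.7, 0.9, 7.0]
gripper_width: 0.238
```

Request:
{"op": "play_rows", "data": {"plan": [[0,0,0,0,0.4],[0,0,0,0,0.35],[0,0,0,0,0.35],[0,0,0,0,0.35]]}}

```text
time: 14.4
tool_pos: [0.5156, 0.0035, 0.0552]
tool_rot: [0.521, 0.478, 0.521, -0.478]
contact_force: [0.2, 0.2, -0.2]
gripper_width: 0.327
```

```bash
cat > k.py <<'E'
from h import *
import sys
t=sys.argv[1]
f=grab("wrist",t); go((515,3,56),4.9)
W,I=load(t); p=tool()[0]
w,i=sel(W,I,(p[0]-.008,p[1]-.008,.07),(p[0]+.008,p[1]+.004,.1)); print("knob top z",len(w),np.median(w,0).round(4))
w,i=sel(W,I,(.58,-.05,.051),(.68,.07,.06)); m=i[:,0]>i[:,2]+15;w=w[m]
if len(w)>50: r=cv2.minAreaRect((w[:,:2]*1000).astype(np.float32)); print("pad",len(w),np.round(r[0],1),np.round(r[1],1))
E
python3 k.py w9
```

```text
tcp [515.6   3.5  55.3] yaw 4.9 down [-0.  0. -1.] -> row [-0.7 -0.7  0.5] 0.0 | F [-0.5 -0.6  0.9] w 0.327 t 14.45 j [-0.14 -0.03  2.01  0.    1.16 -0.22]
knob top z 1058 [0.5154 0.002  0.0857]
pad 3039 [623.5  10.4] [11.4 60.5]
```

Request:
{"op": "play_rows", "data": {"plan": [[0,1.5,0,0,0.35],[0,3,0,0,0.35],[0,4,0,0,0.35],[0,5,0,0,0.35],[0,6,0,0,0.35],[0,7,0,0,0.35],[0,8,0,0,0.35],[0,9,0,0,0.35]]}}

```text
time: 15.45
tool_pos: [0.5248, 0.0043, 0.0556]
tool_rot: [0.521, 0.478, 0.521, -0.478]
contact_force: [-3.5, -1.0, 2.6]
gripper_width: 0.324
```

```bash
python3 k.py w10
```

```text
tcp [524.9   4.3  55.6] yaw 4.9 down [-0. -0. -1.] -> row [ -0.4 -10.    0.4] 0.0 | F [-3.8 -0.8  2.6] w 0.326 t 15.5 j [-0.13 -0.01  1.98 -0.    1.16 -0.22]
knob top z 1007 [0.5247 0.0025 0.0857]
pad 3057 [637.7  12. ] [29.9 60.2]
```

Request:
{"op": "play_rows", "data": {"plan": [[0,0.5,0,0,0.35],[0,1,0,0,0.35],[0,1.5,0,0,0.35],[0,2,0,0,0.35],[0,2.5,0,0,0.35],[0,3,0,0,0.35],[0,3.5,0,0,0.35],[0,3.5,0,0,0.35]]}}

```text
time: 16.5
tool_pos: [0.5284, 0.0046, 0.0556]
tool_rot: [0.521, 0.478, 0.521, -0.478]
contact_force: [-3.4, -0.6, 3.3]
gripper_width: 0.324
```

```bash
python3 k.py w11
```

```text
tcp [528.5   4.6  55.6] yaw 4.9 down [ 0.  0. -1.] -> row [ -0.4 -13.5   0.5] 0.0 | F [-2.7 -0.5  2.3] w 0.324 t 16.55 j [-0.13  0.    1.98  0.    1.16 -0.22]
knob top z 1008 [0.5283 0.0029 0.0859]
pad 3255 [640.9  12.8] [31.7 60. ]
```

Request:
{"op": "play_rows", "data": {"plan": [[0,0.4,0,0,0.35],[0,0.8,0,0,0.35],[0,1.2,0,0,0.35],[0,1.6,0,0,0.35],[0,2,0,0,0.35],[0,2.4,0,0,0.35],[0,2.4,0,0,0.35]]}}

```text
time: 17.42
tool_pos: [0.5308, 0.0048, 0.0556]
tool_rot: [0.521, 0.478, 0.521, -0.478]
contact_force: [-1.0, 0.2, 0.5]
gripper_width: 0.324
```

```bash
python3 k.py w12
```

```text
tcp [530.8   4.8  55.5] yaw 4.9 down [ 0.  0. -1.] -> row [ -0.5 -15.9   0.5] 0.0 | F [-0.9 -0.9  0.4] w 0.324 t 17.475 j [-0.13  0.01  1.97  0.    1.16 -0.22]
knob top z 1074 [0.5306 0.0031 0.0906]
pad 3417 [644.2  12.3] [30.8 60.8]
```

The knob popped up: its top went from 85.9 to 90.6 mm and the force dropped. I'll back off, open and rise.

Request:
{"op": "play_rows", "data": {"plan": [[0,-2,0,0,0.3],[0,-3.5,0,0,0],[0,-3.5,0,0,0],[-10,-3.5,0,0,0],[-50,-3.5,0,0,0],[-100,-3.5,0,0,0],[-130,-3.5,0,0,0],[-130,-3.5,0,0,0]]}}

```text
time: 18.48
tool_pos: [0.5295, 0.0042, 0.19]
tool_rot: [0.523, 0.48, 0.519, -0.476]
contact_force: [0.5, -0.4, -0.9]
gripper_width: 0.498
```

Run:
```python
from h import *
go((530,5,185),4.9)
f=grab("wrist","w13"); W,I=load("w13")
for nm,lo,hi in(("knob",(.48,-.04,.08),(.57,.05,.1)),("sleeve",(.43,-.05,.043),(.59,.06,.054)),("pad",(.60,-.05,.051),(.643,.07,.058)),("form",(.642,-.04,.022),(.735,.07,.08))):
    w,i=sel(W,I,lo,hi)
    if len(w)>5: r=cv2.minAreaRect((w[:,:2]*1000).astype(np.float32)); print(nm,len(w),np.round(r[0],1),np.round(r[1],1),round(r[2],1),np.median(w[:,2]).round(4),w[:,0].min())
g=grab("side","s13")
o=np.zeros((560,800,3),np.uint8); a=cv2.resize(g["img"][150:250,195:295],(400,400),interpolation=2); b=cv2.resize(f["img"],(400,300)); o[:400,:400]=a;o[:300,400:]=b
cv2.imwrite("pics/fin.png",o[:400,:,::-1])
```

```text
tcp [529.5   4.2 190. ] yaw 4.9 down [ 0.008 -0.001 -1.   ] -> row [ 5.1  0.6 -0.8] 0.0 | F [ 0.5 -0.4 -0.9] w 0.498 t 18.475 j [-0.13 -0.15  1.88 -0.    1.41 -0.22]
knob 664 [528.5   2.4] [23.  22.8] 20.1 0.0905 0.5168443586115289
sleeve 3521 [519.1   1.2] [117.9  40.6] 4.9 0.0489 0.4586745449272185
pad 868 [635.   11.8] [11.2 59.9] 5.0 0.0565 0.6272970219778489
form 4560 [686.3  17. ] [101.2  48.5] 12.4 0.0556 0.6420728185060425
```

View pics/fin.png

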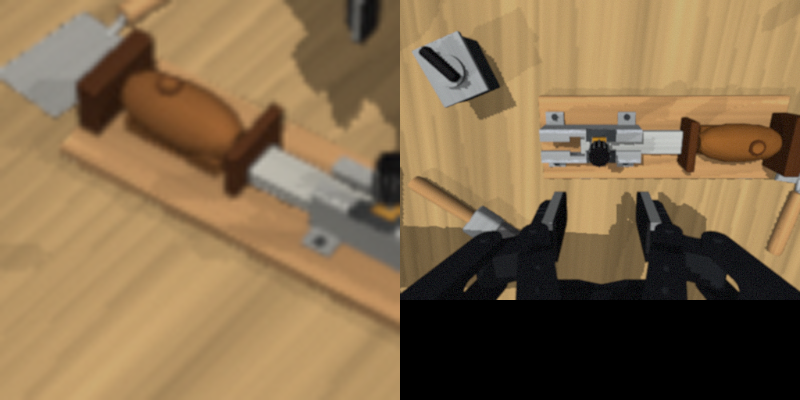

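The knob is up at 90.5 mm, and both knob and pad have moved about 26 mm. The form lies flat and lengthwise between stop and pad, and the gripper is clear. Handing in.

```bash
python3 -c "
from plant import manip
print(manip.job_done())"
```

```text
the job is handed in; nothing more can be done
None
```

The job is done and handed in at about 18.5 s of the 56 s allowed; no verdict was reported. I laid the brown form on the bed about 52 mm from the stop face. I then gripped the knob, pressed it about 7.5 mm and slid it 14 mm. After letting go, I nudged it on with one finger at 3–4 N until it popped up.

- **Knob:** its top is at 90.5 mm, fully up. Knob and pad have both moved about 26 mm, within the 22–38 mm window.
- **Form:** the final pictures show it flat and lengthwise between stop and pad. My last measurement of the form was no use because its selection box took in other points. The measurement just after placing gave about x = -83 mm in the cradle's frame and within 2 mm of the sliding line. The pad may since have nudged it slightly.
- **Clear of the scene:** the gripper is clear at 190 mm height. I touched none of the other objects, though I did not measure whether they had moved.
- **Disagreement:** the wrist camera and the fixed cameras differed by about 3 mm in x and 2.5 mm in y on the knob. I aimed between them and checked the centring close up before gripping.

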